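# Pin down the hold-down arm

## Task

Swing the fixture's hinged hold-down arm fully down into its fork, then lock it with the long pin from the pin rack: push that pin through fork, arm and fork from the open side (the side without the guard plate) until its head is seated against the fork. The pins are stored head inwards, so it has to be put down once (the V-rest is there for that) and taken again by its head. Leave the short pin in the rack, do not disturb the other things on the bench, and let go of everything at the end.

Things in the scene. Friction and masses are not known exactly. Their poses are not given: they have to be found in the camera images.
- clamp_arm (a joint): Hinge of the steel hold-down arm, rad: 0 = fully down, the arm level on its stop and its lug hole in line with the fork holes; positive = raised (top stop 1.3). Stiff hinge: the arm stays where it is left; pressing it down near its free end takes about 2 to 4 N.
- hinge_axis (a point): Hinge axis of the arm, 65 mm above the bench, along the fixture's y. Axes are the fixture's: the arm reaches from here towards -x; raising lifts its free end. Bar 30 wide (y), 20 thick (centred on the hinge height when down), ending in a lug block 36 (x) x 30 (y) x 36 (z) whose centre, with a 14 mm hole through along y, is 170 mm from the hinge.
- lug_top (a point): Centre of the top face of the lug at the arm's free end (170 mm from the hinge along the arm, 18 mm above its centre line); moves with the arm. Press the arm on the bar, 30 to 60 mm from here towards the hinge: the fork cheeks stand close beside the lug.
- fixture: Aluminium fixture fixed to the bench; origin on the bench. Base plate x -120 to 120, y -85 to 60, 10 mm thick; fork at x = -70. A metal lid, 116 mm across, lies clamped on it, centre at x = 20, y = 0; its flange edge is below 20 mm, its middle 36 mm above the bench. Hinge posts at x = 100, tops at 79 mm.
- fork_mouth (a point): Centre of the hole where the pin goes in: outer face of the cheek on the open side (+y of the fixture), 65 mm above the bench. Axes are the fixture's; the pin goes in level along -y. Fork: two cheeks 40 (x) x 12 (y), tops 79 mm above the bench, 36 mm apart (60 over the outside), each bored 14 mm with a 2 mm chamfer.
- fork_exit (a point): Centre of the other end of the bore, outer face of the far cheek, 60 mm from fork_mouth along the fixture's -y. When the long pin is seated its tip stands 24 mm out here. A steel guard plate (60 x 8, top 90 mm above the bench) stands 45 mm beyond this face, so no pin can be put in from that side.
- long_pin_head (a point): Centre of the long pin's head. Pin along its own +x (head to tip): round black head 22 mm diameter, 26 long (underside 13 mm from this point), then a steel shank 12 mm diameter, 84 long, last 10 mm tapered; about 0.08 kg. At the start it lies level in one of the rack's two bays, 50 mm above the bench, head inside, 40 mm of shank standing out.
- long_pin_tip (a point): Tip of the long pin's shank, 97 mm from the head's centre along the pin's +x.
- long_pin: The long pin itself; origin on its centre line at the underside of the head, x towards the tip. Its centre of mass is about 26 mm from here, in the shank.
- short_pin_head (a point): Centre of the head of the short pin: as the long pin, but its shank is only 52 mm, too short for the fork. It lies in the rack's other bay with 8 mm of shank standing out. Leave it there.
- pin_rack: Fixed grey rack 78 (x) x 108 (y) x 80 high, origin under its centre; bays 28 wide at y = +-32, roofed, open to its +x. A head lies on the floor (39 mm above the bench), its shank on a sill (44 mm, lips 3 mm higher) in the mouth; roof underside at 74 mm. To come out a pin is lifted 9 mm level (4 mm to spare over the sill and under the roof), then drawn 75 mm or more along +x.
- v_rest_axis (a point): Centre line of a shank lying in the fixed V-rest, 50 mm above the bench, midway between its two notched walls; the pin lies level along this frame's x, either way round. Walls 8 mm thick, centres 14.5 mm either side along x; 90 degree notches, about 40 mm wide at their tops, 65 mm above the bench. The long pin lies well when this point is 27 mm from the underside of its head.
- glue_pot: Glue pot with a stick in it, 43 mm across, 130 high, standing on the bench between rack and fixture; bystander. Origin at the centre of its underside.
- tape_roll: Roll of tape lying flat, 62 mm across, 19 high; bystander. Origin at the centre of its underside.
- stop_nut: Knurled grey nut, 24 mm across, 14 high, standing on the bench; bystander. Origin at the centre of its underside.

How it is judged:
By the outcome, as a careful person would: the job done as asked, in the order asked, and still so for the second after the job is handed in, with the robot touching nothing.
It also fails if it takes over 72 s, if anything falls off the work surface, if the arm or the gripper's body presses on something with over 40 N, if the wrist force passes 120 N, or if a joint passes its speed limit or range.

## Robot

A 6-joint arm with a two-finger parallel gripper is mounted at the origin on a cart in front of the work surface, level with it; the furniture and walls round the work are solid. World frame = base frame: x ahead of the robot, y to its left, z up, the work surface at z = 0. Lengths are in mm, angles in rad, forces in N, time in s.
With the tool pointing down it reaches from about 275 to 750 mm from the base axis. Payload 10.2 kg.
Tool frame: the origin (TCP) lies at the very end of the fingers, on their centre line; the grasp point (between the pads) lies 19 mm behind it; z points along the fingers, y is the line along which they close (so a half turn about z gives the same grasp; the last joint's range is limited). The gripper opens to 85 mm and grips with 20 to 120 N. Pads are 22 mm wide; open, the fingers measure 114 mm over their backs; the gripper's body (76 mm by 85 mm) begins 54 mm behind the grasp point. The pads swing forward as they close: fully open they stand 13 mm farther back than shut.
Start: joints at [-1.406, 0.313, 1.498, -0, 1.331, -0.223], TCP at [198.518, -486.026, 231.294] pointing down, gripper open.
Joint ranges: [-2.94, 2.94], [-0.97, 2.17], [0.19, 2.56], [-1.23, 4.37], [0.02, 3.11], [-2.88, 2.88]. Speed limits (rad/s): [2.39, 2.39, 3.01, 3.14, 3.14, 3.14].

## Interface

Orientations are given as a unit quaternion [w, x, y, z].
In Python, from rig import ctrl, optics gives the robot as it stands. The module is installed in compiled form; this text tells all that it offers.
- The arm moves only by the shell command python3 -m handwheel 'ROWS' [FORCE]. ROWS is JSON, a list that holds one entry, the list of rows, each a list of 5 numbers: the gripper command: -1 is fully open, 1 is shut, values between are in proportion, then the shift along the world's x, y, z in units of 50 mm (1.0 is 50 mm), then the turn about the world's z in units of 8 degrees (1.0 is 8 degrees). In form: [[[gripper, tx, ty, tz, twist], ...]]. A call has 1 to 10 rows; each row shifts and turns the commanded pose from where the row before left it; what a row does not reach is not made up. A row lasts 1/10 s, in which the tool goes at most 50 mm and 8.59 degrees, less where a joint would pass 70% of its speed; a pose out of reach is approached as far as the arm can. A call is refused whole if a number of a shift passes 1 or a number of a turn 1, either way. A call with a gripper value outside its range is refused whole. The fingers move at their own pace and stop on an object; FORCE is the grip in N (left out, the last holds). Time passes only in rows, so rows that do not move let the fingers close. It gives the time, the measured TCP pose, the force, the opening and the grip force at its end, in the units of the state.
- ctrl.sense(): the state, without advancing time (a new reading comes with each control period).
- optics.capture(name): name is "scene" or "side" or "wrist"; returns a dict with "img" (400x640x3 uint8, blue, green, red), "K" (3x3 intrinsics, pixels), "R" (3x3) and "t" (3): a world point X has camera coordinates R X + t. Camera axes: x right, y down, z forward; pixel columns grow to the right and rows downward; lengths in mm; the calibration is good to about 2 mm. A picture is of the moment at which its call begins. There is no depth.
- ctrl.finish_job(): hands the job in; it is judged then, once.
The state is a dict: "time_s": time; "joints": joint angles; "dq": joint speeds; "tau": joint torques, N m; "eef_pos": TCP position; "ee_rot": TCP orientation; "force": force on the tool from outside, world axes, zero at the start; "wrist_torque": the same for the moment, N m; "grip_width": opening from 0.0 (shut) to 1.0 (fully open); "grip_force": force on a finger pad.
Only numpy, scipy, OpenCV 4.12 (cv2) and the standard library are available. Lean on these libraries where they do the work, as an engineer would, in place of code of your own. Each camera call takes 0.05 s, during which the arm holds its last target. There are 200 camera calls.

## Working session

There is one attempt and no reset: what is moved stays moved. The work goes in short steps, Python scripts to look and compute and a shell command to move; the robot and the scene stay as the last step left them, time stands still between calls to the robot, and variables do not carry over. Pictures are saved under pics/ and viewed, at most 10 in all, crops included, and the job is handed in when it is done.

```bash
mkdir -p pics
cat > h.py <<'E'
import numpy as np, cv2, pickle
from rig import ctrl, optics
def cap(n,f):
    d=optics.capture(n); cv2.imwrite(f'pics/{f}.png',d['img']); pickle.dump(d,open(f'pics/{f}.pkl','wb')); return d
def load(f): return pickle.load(open(f'pics/{f}.pkl','rb'))
def ray(d,u,v):
    R=np.array(d['R']);t=np.array(d['t']).ravel();K=np.array(d['K'])
    return -R.T@t, R.T@np.linalg.inv(K)@np.array([u,v,1.])
def onz(d,u,v,z):
    c,r=ray(d,u,v); return c+r*(z-c[2])/r[2]
def tri(*obs):
    A=np.zeros((3,3));b=np.zeros(3);L=[]
    for d,u,v in obs:
        c,r=ray(d,u,v);r=r/np.linalg.norm(r);P=np.eye(3)-np.outer(r,r);A+=P;b+=P@c;L.append((c,P))
    X=np.linalg.solve(A,b); return X,[round(float(np.linalg.norm(P@(X-c))),1) for c,P in L]
def proj(d,X):
    p=np.array(d['K'])@(np.array(d['R'])@np.array(X,float)+np.array(d['t']).ravel()); return p[:2]/p[2]
E
python3 - <<'E'
from h import *
a=cap('scene','s0');b=cap('side','d0');
for d in (a,b):
    print(ray(d,320,200),d['K'][0][0])
cap('wrist','w0')
print(ctrl.sense())
E
```

```text
(array([-41.33402054, 654.44361009, 510.69585248]), array([ 0.6025146 , -0.6287005 , -0.49172634])) 409.5223247936142
(array([ 432.44468103, 1028.0395499 ,  695.7792963 ]), array([ 0.09892889, -0.84595293, -0.52416856])) 497.15145613635036
{'time_s': 0.15, 'joints': array([-1.40637931e+00,  3.13302557e-01,  1.49824170e+00,  5.09264402e-06,
        1.33101991e+00, -2.23358201e-01]), 'dq': array([ 0.00081008, -0.00023259, -0.00191981, -0.00016878,  0.00018586,
        0.00056477]), 'tau': array([ 2.95480640e-03, -4.12363815e+01, -2.59796458e+01, -1.06368016e-04,
        3.19978913e-03, -9.83549370e-06]), 'eef_pos': array([ 198.49615279, -485.82172798,  230.88408095]), 'ee_rot': array([-4.85471120e-04,  9.81262607e-01,  1.92674491e-01,  1.67855193e-05]), 'force': array([-0.42621204, -0.32139483,  0.43494401]), 'wrist_torque': array([ 0.0419545 , -0.05539068,  0.00230711]), 'grip_force': 0.0, 'grip_width': 0.9973866361714}
```

View pics/s0.png

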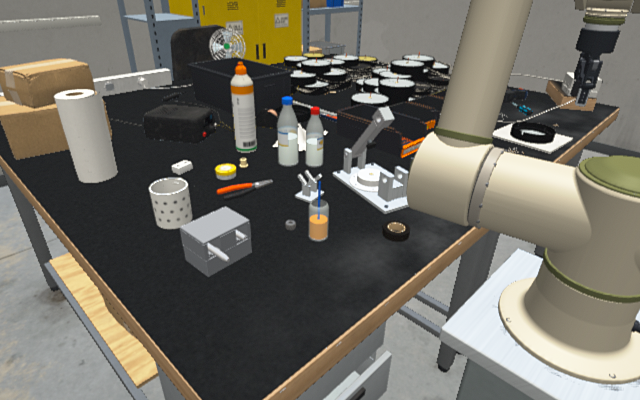

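View pics/d0.png

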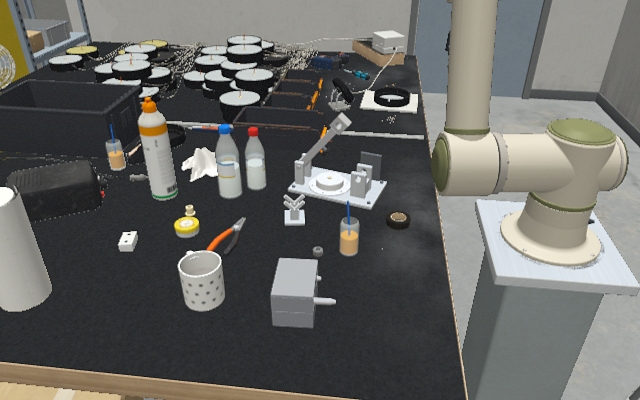

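Overview: the rack is at (215,240) in scene and (295,292) in side, with its mouth towards the robot. The fixture is at (372,180) and (338,187), the V-rest at (310,187) and (294,208), and the arm is raised. I'll look at both views zoomed.

Run:
```python
from h import *
def crop(f,x0,y0,w,h,s,o):
    cv2.imwrite(f'pics/{o}.png',cv2.resize(load(f)['img'][y0:y0+h,x0:x0+w],None,fx=s,fy=s,interpolation=cv2.INTER_CUBIC))
crop('s0',170,95,260,185,3,'s0c'); crop('d0',260,105,160,150,4,'d0c')
a=load('s0');b=load('d0')
for n,o in dict(fixlid=((369,176),(329,182)),rack_pintip=((226,259),(335,301)),pot=((318,238),(348,252)),nut=((290,228),(318,254)),vr=((309,185),(294,205))).items():
    print(n,tri((a,*o[0]),(b,*o[1])))
```

```text
fixlid (array([ 545.29049291, -143.3091953 ,   31.20173839]), [1.5, 1.5])
rack_pintip (array([482.12077683, 347.47203707,  56.61609743]), [1.0, 1.0])
pot (array([472.62239733, 121.31498753,  -1.76111326]), [1.2, 1.2])
nut (array([539.05037464, 143.77570642,   3.05515963]), [1.2, 1.2])
vr (array([615.89479781,   8.0523573 ,  38.40650282]), [4.7, 4.7])
```

View pics/s0c.png

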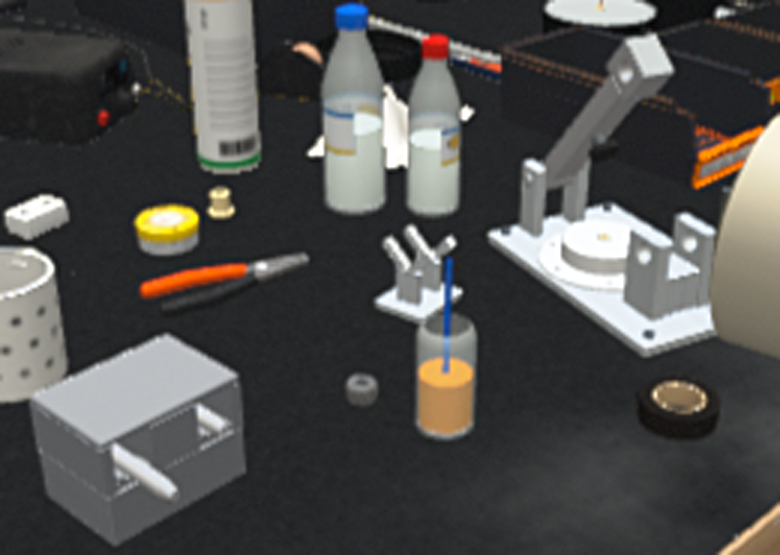

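View pics/d0c.png

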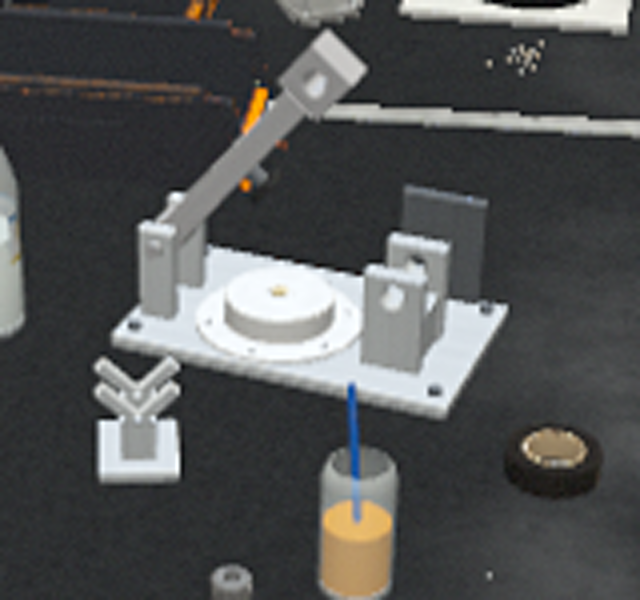

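The crops show the long pin as the near one (tip at about scene (228,259)) and the short pin behind it. The fork is on the robot's side of the fixture with its open side towards +y. The hold-down arm is raised about 0.8 rad with its hinge far from the robot. These cameras give about 2 mm per pixel, so I'll use the wrist camera from above for the precise measurements.

```bash
python3 - <<'E'
from h import *
d=load('w0');c,r=ray(d,320,200);print(c,r,d['K'],d['R'])
s=ctrl.sense();print(c-s['eef_pos'])
E
python3 -m handwheel '[[[-1,0.3,0.5,0.9,0],[-1,0.5,0.7,0.9,0],[-1,0.5,0.8,0.5,0],[-1,0.6,0.8,0,0],[-1,0.6,0.8,0,0],[-1,0.6,0.8,0,0],[-1,0.6,0.8,0,0],[-1,0.6,0.8,0,0],[-1,0.5,0.5,0,0],[-1,0,0,0,0]]]'
python3 - <<'E'
from h import *
cap('wrist','w1');s=ctrl.sense();print(s['eef_pos'],s['ee_rot'])
E
```

```text
[ 263.44799439 -459.39180721  373.5294272 ] [-0.26006835 -0.11635852 -0.95867315] [[286.8715763    0.         316.95672517]
 [  0.         286.8715763  196.90345408]
 [  0.           0.           1.        ]] [[ 0.37791409 -0.92583987 -0.00121275]
 [-0.89018349 -0.36371909  0.27437524]
 [-0.25446864 -0.1026107  -0.96162194]]
[ 64.9518416   26.42992077 142.64534625]
time_s: 1.15
eef_pos: [432.7, -169.2, 332.6]
ee_rot: [-0.0, 0.981, 0.195, 0.0]
force: [0.4, -1.0, -0.5]
grip_width: 1.001
grip_force: 0.0
[ 431.69216823 -170.78037869  332.512741  ] [-2.38751045e-04  9.80926077e-01  1.94380864e-01 -2.33963567e-04]
```

View pics/w1.png

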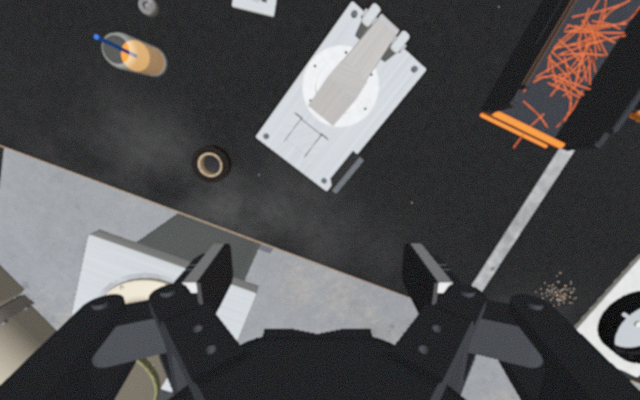

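The wrist picture shows the fixture plate with corners near (350,3), (425,68), (330,190) and (258,135), and the fork at (308,125). I'll fit the plate outline on the z = 10 plane, then look at the rack and rest from above.

```bash
cat >> h.py <<'E'
def plate(d,z=10,box=None,thr=150):
    h=cv2.cvtColor(d['img'],cv2.COLOR_BGR2HSV); m=((h[...,2]>thr)&(h[...,1]<60)).astype(np.uint8)
    if box: k=np.zeros_like(m);x0,y0,x1,y1=box;k[y0:y1,x0:x1]=1;m*=k
    cs,_=cv2.findContours(cv2.morphologyEx(m,cv2.MORPH_OPEN,np.ones((3,3),np.uint8)),0,1)
    c=max(cs,key=cv2.contourArea)[:,0].astype(float)
    return np.array([onz(d,u,v,z)[:2] for u,v in c],np.float32)
E
python3 - <<'E'
from h import *
d=load('w1');P=plate(d,10,(250,0,435,195));r=cv2.minAreaRect(P);print(r);print(cv2.boxPoints(r))
for n,(u,v) in dict(c1=(350,3),c2=(425,68),c3=(330,190),c4=(258,135),pot=(150,60)).items(): print(n,onz(d,u,v,10))
E
python3 -m handwheel '[[[-1,0.2,0.8,0.3,0],[-1,0.2,1,0,0],[-1,0,1,0,0],[-1,0,1,0,0],[-1,0,1,0,0],[-1,0,1,0,0],[-1,0,1,0,0],[-1,0,0.5,0,0],[-1,0,0,0,0],[-1,0,0,0,0]]]'
python3 - <<'E'
from h import *
cap('wrist','w2')
E
```

```text
((533.5099487304688, -168.0126190185547), (145.87864685058594, 258.0116882324219), 74.36373138427734)
[[ 389.61902 -203.48175]
 [ 638.0823  -273.0235 ]
 [ 677.4009  -132.54349]
 [ 428.93762  -63.00174]]
c1 [ 656.09066969 -126.9839684    10.        ]
c2 [ 621.69545564 -265.43185438   10.        ]
c3 [ 394.25211848 -208.45302999   10.        ]
c4 [433.44046303 -67.18006527  10.        ]
pot [475.24563444 117.11736022  10.        ]
time_s: 2.2
eef_pos: [450.9, 191.0, 347.6]
ee_rot: [0.0, 0.981, 0.193, -0.0]
force: [0.4, -0.0, -0.6]
grip_width: 0.997
grip_force: 0.0
```

View pics/w2.png

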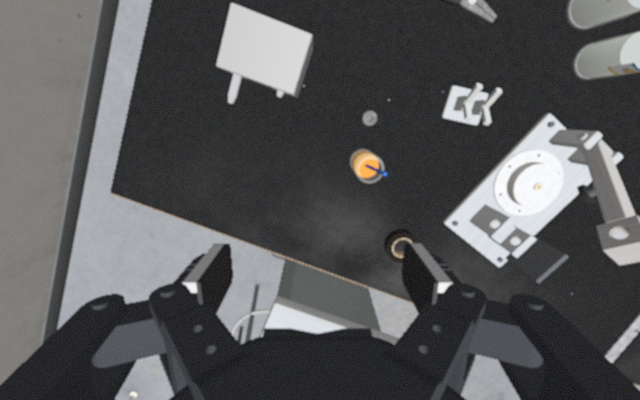

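The picture shows the rack roof at (231,3), (313,35), (296,93) and (217,68), the long pin shank from (237,75) to (231,103), and the V-rest at (475,103).

```bash
python3 - <<'E'
from h import *
d=load('w2')
P=plate(d,80,(205,0,320,110),195);r=cv2.minAreaRect(P);print('roof',r,cv2.boxPoints(r))
for n,(u,v,z) in dict(r1=(231,3,80),r2=(313,35,80),r3=(296,94,80),r4=(217,68,80),ptip=(231,103,50),pin2=(239,76,50),short=(280,95,50),vbase1=(453,87,8),v1=(478,103,50)).items(): print(n,onz(d,u,v,z).round(1))
for z in(0,10): print(z,[onz(d,u,v,z)[:2].round(1) for u,v in [(548,113),(444,221),(500,267)]])
E
python3 -m handwheel '[[[-1,0.3,0.8,-0.4,0],[-1,0.3,0.8,-0.4,0],[-1,0,0.8,-0.4,0],[-1,0,0.4,-0.4,0],[-1,0,0,0,0],[-1,0,0,0,0]]]'
python3 - <<'E'
from h import *
cap('wrist','w3')
E
```

```text
roof ((564.430908203125, 312.7004699707031), (75.51168060302734, 105.28176879882812), 2.7307446002960205) [[524.21    363.48282]
 [529.2259  258.3206 ]
 [604.6518  261.91812]
 [599.6359  367.08035]]
r1 [599.5 367.3  80. ]
r2 [605.  259.4  80. ]
r3 [530.2 253.9  80. ]
r4 [521.1 361.9  80. ]
ptip [483.9 340.   50. ]
pin2 [523.2 340.4  50. ]
short [521.3 277.6  50. ]
vbase1 [635.9  34.9   8. ]
v1 [620.    6.1  50. ]
0 [array([ 661.7, -132.4]), array([431.1, -67. ]), array([ 389.1, -212.1])]
10 [array([ 658.7, -125.2]), array([432.8, -61.2]), array([ 391.7, -203.3])]
time_s: 2.85
eef_pos: [481.5, 330.4, 268.1]
ee_rot: [0.0, 0.981, 0.192, -0.0]
force: [-0.3, 0.4, 0.5]
grip_width: 1.001
grip_force: 0.0
```

View pics/w3.png

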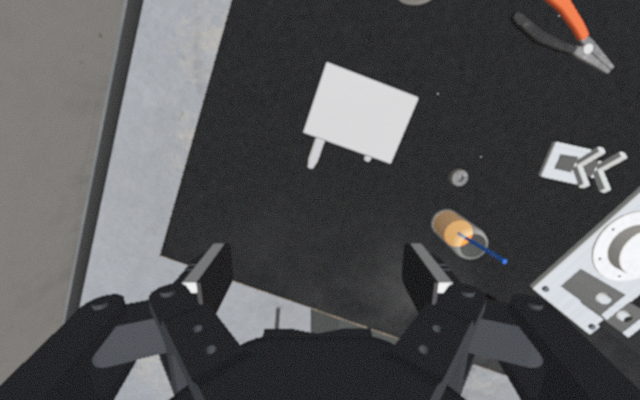

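Run:
```python
from h import *
d=load('w3');s=ctrl.sense();q=s['ee_rot'];print(s['eef_pos'],np.degrees(2*np.arctan2(q[2],q[1])),s['joints'])
P=plate(d,80,(295,55,425,166),195);r=cv2.minAreaRect(P);print('roof',r)
h=cv2.cvtColor(d['img'],cv2.COLOR_BGR2HSV);m=(h[...,2]>110)&(h[...,1]<60);m[:139]=0;m[172:]=0;m[:,:300]=0;m[:,332:]=0
v,u=np.nonzero(m);P=np.array([onz(d,a,b,50)[:2] for a,b in zip(u,v)],np.float32)
l=cv2.fitLine(P,2,0,.01,.01).ravel();print(l,P.min(0),P.max(0),np.degrees(np.arctan2(l[1],l[0])))
# V-rest base plate
m=((h[...,2]>150)&(h[...,1]<60)).astype(np.uint8)
for n,(a,b) in dict(vb1=(552,141),vb2=(540,175)).items(): print(n,onz(d,a,b,8))
```

```text
[481.6454734  330.33848041 268.88208343] 22.11076522207141 [ 4.00866723e-01  4.23017243e-01  1.24482338e+00 -3.76798889e-04
  1.47241909e+00  1.58579416e+00]
roof ((547.5262451171875, 312.1770324707031), (109.58601379394531, 105.3702621459961), 2.7575414180755615)
[ 9.9627662e-01 -8.6214155e-02  5.0499896e+02  3.4126947e+02] [482.53152 328.57452] [526.47205 349.25613] -4.945847
vb1 [636.8241824   42.50370713   8.        ]
vb2 [590.06379533  30.37248853   8.        ]
```

```bash
python3 -m handwheel '[[[0,0.2,0.1,-0.8,-0.8],[0,0.2,0.1,-0.8,-0.8],[0,0.03,0.02,-0.8,-0.82],[0,0,0,-0.7,0],[0,0,0,0,0],[0,0,0,0,0]]]' 40
python3 - <<'E'
from h import *
d=cap('wrist','w4');s=ctrl.sense();q=s['ee_rot'];print(s['eef_pos'],np.degrees(2*np.arctan2(q[2],q[1])))
P=proj(d,s['eef_pos']);print(P,proj(d,[503,341.5,50]),proj(d,[484,341,50]))
E
```

```text
time_s: 3.5
eef_pos: [503.5, 342.2, 115.0]
ee_rot: [-0.0, 1.0, 0.024, 0.001]
force: [0.9, 0.5, 0.4]
grip_width: 0.497
grip_force: 0.0
[503.81571673 342.62496066 115.80736944] 2.8177498684548703
[316.61410623 248.78231623] [318.20467614 211.35343625] [317.63345109 234.40123093]
```

View pics/w4.png

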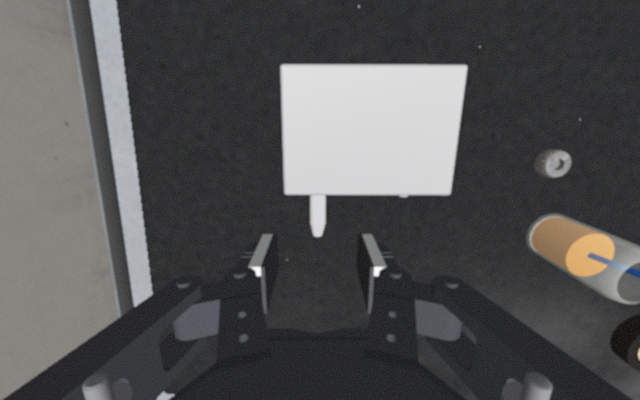

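The pin tip is at (318,236), within 2 px of the prediction, and it is centred between the pads. I'll descend, grip and lift 9 mm.

```bash
python3 -m handwheel '[[[0,0,0,-0.6,0],[0,0,-0.02,-0.6,0],[0,0,0,-0.48,0],[0,0,0,0,0],[0.3,0,0,0,0],[1,0,0,0,0],[1,0,0,0,0],[1,0,0,0,0],[1,0,0,0,0]]]' 40
python3 -m handwheel '[[[1,0,0,0.06,0],[1,0,0,0.06,0],[1,0,0,0.06,0],[1,0,0,0,0],[1,0,0,0,0]]]'
```

```text
time_s: 4.45
eef_pos: [503.4, 342.4, 30.6]
ee_rot: [-0.001, 1.0, 0.025, 0.002]
force: [0.7, 0.4, 6.9]
grip_width: 0.126
grip_force: 39.2
time_s: 4.95
eef_pos: [502.2, 341.8, 37.7]
ee_rot: [0.0, 1.0, 0.025, -0.0]
force: [-0.7, -0.0, -0.2]
grip_width: 0.12
grip_force: 38.9
```

```bash
python3 -m handwheel '[[[1,0,0,0,0]]]'; python3 -m handwheel '[[[1,0,0,0,0]]]'
python3 - <<'E'
from h import *
d=cap('side','d1')
cv2.imwrite('pics/d1c.png',cv2.resize(d['img'][230:350,230:390],None,fx=4,fy=4,interpolation=cv2.INTER_CUBIC))
E
```

```text
time_s: 5.05
eef_pos: [502.1, 341.8, 37.6]
ee_rot: [0.0, 1.0, 0.025, -0.0]
force: [0.4, 0.1, -0.7]
grip_width: 0.125
grip_force: 38.9
time_s: 5.15
eef_pos: [502.2, 341.8, 37.6]
ee_rot: [0.0, 1.0, 0.025, -0.0]
force: [-0.2, -0.1, -1.6]
grip_width: 0.123
grip_force: 38.9
```

View pics/d1c.png

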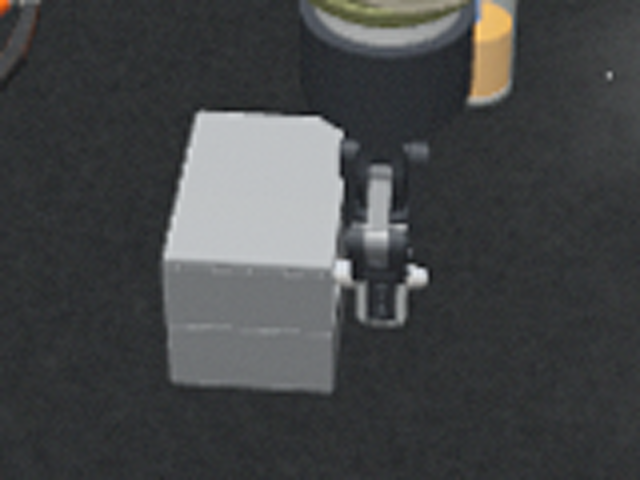

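The pin is held level. I'll raise it the remaining 2 mm to 9 mm and draw it out.

```bash
python3 -m handwheel '[[[1,0,0,0.04,0],[1,0,0,0,0],[1,-0.2,-0.01,0,0],[1,-0.2,-0.01,0,0],[1,-0.2,-0.01,0,0],[1,0,0,0,0]]]' 
python3 -m handwheel '[[[1,-0.3,-0.015,0,0],[1,-0.3,-0.014,0,0],[1,-0.3,-0.015,0,0],[1,-0.4,-0.02,0,0],[1,0,0,0,0],[1,0,0,0,0]]]'
```

```text
time_s: 5.8
eef_pos: [470.7, 340.5, 39.9]
ee_rot: [0.0, 1.0, 0.025, -0.001]
force: [0.2, -0.1, -1.5]
grip_width: 0.127
grip_force: 38.9
time_s: 6.4
eef_pos: [407.8, 337.4, 40.2]
ee_rot: [-0.0, 1.0, 0.025, 0.001]
force: [0.8, -0.3, -0.9]
grip_width: 0.125
grip_force: 39.0
```

```bash
python3 -m handwheel '[[[1,0,-0.2,0.9,0],[1,0.1,-0.4,0.9,0],[1,0.3,-0.7,0.9,0],[1,0.4,-0.8,0.8,0],[1,0.5,-0.8,0.7,0],[1,0.5,-0.8,0,0],[1,0.4,-0.8,0,0],[1,0.2,-0.6,0,0],[1,0,0,0,0],[1,0,0,0,0]]]'
python3 - <<'E'
from h import *
d=cap('wrist','w5')
cv2.imwrite('pics/w5c.png',d['img'][0:300])
E
```

```text
time_s: 7.4
eef_pos: [518.6, 99.5, 231.2]
ee_rot: [-0.0, 1.0, 0.024, 0.0]
force: [-0.2, -0.7, -1.0]
grip_width: 0.125
grip_force: 39.2
```

View pics/w5c.png

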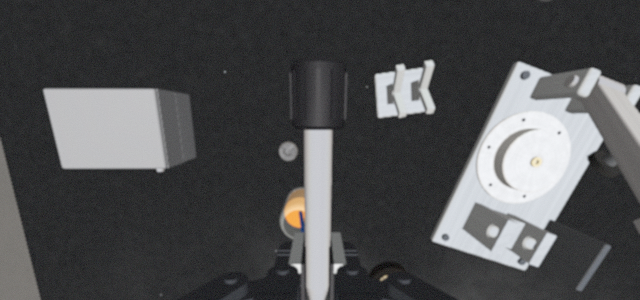

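The picture shows the head (black, (318,95)) forward and level in the grip, the V-rest walls at about (404,92) and (428,88), and the fork at (510,235). That used my last allowed picture, so from here I go by numbers only.

Run:
```python
from h import *
w=load('w5');d=load('d0')
for n,o in dict(far_a=((430,62),(285,195.8)),far_b=((433,112),(303.8,195.8)),near_a=((402,66),(284.3,202.5)),near_b=((407,117),(304.3,203.8))).items():
    print(n,onz(w,*o[0],65).round(1),onz(d,*o[1],65).round(1),tri((w,*o[0]),(d,*o[1])))
# mask of V-rest in w5
h=cv2.cvtColor(w['img'],cv2.COLOR_BGR2HSV);m=((h[...,2]>120)&(h[...,1]<60)).astype(np.uint8);m[:50]=0;m[130:]=0;m[:,:365]=0;m[:,445:]=0
c=max(cv2.findContours(m,0,1)[0],key=cv2.contourArea)
ap=cv2.approxPolyDP(c,2.5,True)[:,0];print(ap.tolist())
# base left edge
L=[(np.nonzero(m[r])[0][0],r) for r in range(78,114)]
P=np.array([onz(w,a,b,8)[:2] for a,b in L],np.float32);l=cv2.fitLine(P,2,0,.01,.01).ravel();print('edge',l,np.degrees(np.arctan2(l[1],l[0])))
# pin direction in hand: head box
hd=(w['img'].max(2)<45).astype(np.uint8)
s=ctrl.sense();q=s['ee_rot'];print(s['eef_pos'],np.degrees(2*np.arctan2(q[2],q[1])))
for k in(27+64,):print(proj(w,s['eef_pos']+[64,3,19]),proj(w,s['eef_pos']+[90,4,19]))
```

```text
far_a [644.2  -6.   65. ] [638.8   2.2  65. ] (array([643.1258382 ,  -8.33073413,  58.70252124]), [2.2, 2.2])
far_b [597.3 -16.4  65. ] [593.2  -4.1  65. ] (array([596.71335458, -20.55602311,  54.80604435]), [0.9, 0.9])
near_a [639.3  21.2  65. ] [634.9  33.   65. ] (array([639.25664995,  18.67180564,  56.02911714]), [1.5, 1.5])
near_b [591.1   9.7  65. ] [586.6  32.3  65. ] (array([591.05806666,   4.30799069,  47.24311937]), [0.2, 0.2])
[[432, 60], [424, 61], [424, 70], [421, 67], [406, 69], [403, 64], [397, 64], [395, 72], [375, 74], [378, 117], [433, 112], [435, 107], [427, 88], [434, 66]]
edge [9.855308e-01 1.694964e-01 6.144508e+02 3.338013e+01] 9.75854
[518.21952433 100.22813887 231.19008212] 2.84233112019205
[315.75786191 130.66680468] [316.30626201  63.28781485]
```

```bash
python3 -m handwheel '[[[1,0.2,-0.2,0,0.95],[1,0.2,-0.2,0,0.95],[1,0.2,-0.3,0,0.95],[1,0.2,-0.3,0,0.95],[1,0.2,-0.3,0,0.95],[1,0.2,-0.3,0,0.95],[1,0.2,-0.3,0,0.95],[1,0.2,-0.3,0,0.95],[1,0.2,-0.2,0,0.95],[1,0.2,-0.2,0,0.95]]]' 
python3 -m handwheel '[[[1,0.1,-0.06,-0.3,0.95],[1,0.05,0,-0.4,0.95],[1,0,0,-0.4,0.95],[1,0,0,-0.4,0],[1,0,0,-0.4,0],[1,0,0,-0.3,0],[1,0,0,0,0],[1,0,0,0,0]]]'
python3 - <<'E'
from h import *
d=cap('wrist','w6');s=ctrl.sense();q=s['ee_rot'];print(s['eef_pos'],np.degrees(2*np.arctan2(q[2],q[1])),s['joints'])
h=cv2.cvtColor(d['img'],cv2.COLOR_BGR2HSV);m=((h[...,2]>120)&(h[...,1]<60)).astype(np.uint8);m[230:]=0
n,lab,st,ce=cv2.connectedComponentsWithStats(m)
for i in range(1,n):
    if st[i,4]>150: print(st[i],ce[i].round())
print('pred V centre/tips')
c=np.array([618,4.5,0]);a=np.array([.2,-.98,0]);b=np.array([.98,.2,0])
for k in(-14.5,14.5):
  for e in(-20,20): print(k,e,proj(d,c+k*a+e*b+[0,0,65]).round())
E
```

```text
time_s: 8.45
eef_pos: [618.5, -29.1, 231.2]
ee_rot: [0.0, 0.77, 0.638, 0.0]
force: [0.1, 0.6, -1.3]
grip_width: 0.118
grip_force: 39.3
time_s: 9.25
eef_pos: [625.8, -32.1, 121.7]
ee_rot: [0.0, 0.631, 0.776, 0.0]
force: [-0.2, 0.1, -0.8]
grip_width: 0.128
grip_force: 39.2
[626.03831521 -32.37362731 122.24259887] 101.70774034704911 [-2.38277103e-01  6.29232039e-01  1.30735166e+00  1.72143717e-05
  1.20330306e+00 -4.42621891e-01]
[ 453   91   50   69 1309] [476. 122.]
[619  94  21  40 665] [630. 115.]
[ 281  120   74  110 4976] [317. 169.]
[  84  184  119   46 2831] [129. 214.]
[581 185  27  27 232] [591. 197.]
[603 194  22  21 270] [613. 204.]
pred V centre/tips
-14.5 -20 [287. 142.]
-14.5 20 [345. 142.]
14.5 -20 [288. 183.]
14.5 20 [344. 183.]
```

Run:
```python
from h import *
d=load('w6')
g=cv2.cvtColor(d['img'],cv2.COLOR_BGR2GRAY)
for c in(286,289,292,342,345,348): print(c,g[115:215:3,c].tolist())
h=cv2.cvtColor(d['img'],cv2.COLOR_BGR2HSV);m=((h[...,2]>120)&(h[...,1]<60))
for r in range(118,215,6):
    x=np.nonzero(m[r,270:365])[0]+270; print(r,x.min() if len(x) else 0,x.max() if len(x) else 0,end='; ')
o=dict(c=np.array([618,4.5,0]),a=np.array([.2,-.98,0]),b=np.array([.98,.2,0]))
print(); print('base corners ±?',[ (proj(d,o['c']+k*o['a']+e*o['b']+[0,0,8])).round() for k in(-25,25) for e in(-25,25)])
```

```text
286 [47, 40, 47, 40, 41, 43, 50, 85, 209, 215, 216, 187, 43, 44, 39, 30, 37, 41, 42, 43, 54, 180, 214, 215, 209, 61, 40, 45, 44, 43, 37, 44, 44, 39]
289 [67, 53, 126, 132, 140, 137, 136, 125, 210, 215, 216, 209, 147, 143, 145, 147, 147, 147, 144, 145, 136, 162, 215, 216, 218, 93, 44, 46, 39, 45, 46, 42, 37, 50]
292 [53, 47, 104, 114, 206, 220, 220, 195, 206, 217, 215, 213, 220, 219, 220, 220, 220, 220, 222, 219, 198, 175, 214, 215, 212, 50, 48, 52, 45, 43, 42, 40, 41, 44]
342 [50, 45, 77, 108, 200, 218, 216, 216, 181, 212, 212, 213, 212, 219, 219, 218, 220, 221, 221, 219, 217, 143, 206, 213, 213, 166, 40, 47, 42, 45, 42, 48, 47, 45]
345 [65, 63, 160, 212, 212, 213, 212, 209, 176, 214, 213, 215, 184, 177, 156, 138, 124, 120, 117, 114, 89, 103, 206, 215, 219, 183, 42, 49, 36, 43, 46, 48, 45, 49]
348 [38, 41, 46, 70, 55, 54, 52, 48, 160, 214, 217, 221, 131, 33, 46, 43, 41, 50, 48, 34, 44, 104, 209, 217, 218, 139, 36, 46, 36, 49, 46, 45, 37, 43]
118 0 0; 124 289 347; 130 289 346; 136 289 346; 142 282 354; 148 282 354; 154 289 345; 160 289 345; 166 289 344; 172 289 344; 178 282 343; 184 281 351; 190 304 349; 196 304 330; 202 304 330; 208 304 330; 214 304 330; 
base corners ±? [array([287., 124.]), array([345., 124.]), array([289., 180.]), array([343., 180.])]
```

The V-rest walls are within about 1 mm of the prediction, so I'll lower the pin in.

```bash
python3 -m handwheel '[[[1,0.01,-0.02,-0.6,0],[1,0,0,-0.6,0],[1,0,0,-0.4,0],[1,0,0,-0.1,0],[1,0,0,0,0],[1,0,0,-0.06,0],[1,0,0,0,0]]]'
python3 -m handwheel '[[[1,0,0,-0.04,0],[1,0,0,0,0],[1,0,0,0,0]]]'
```

```text
time_s: 10.0
eef_pos: [626.5, -33.9, 34.2]
ee_rot: [0.001, 0.632, 0.775, 0.0]
force: [0.3, -0.7, 0.1]
grip_width: 0.128
grip_force: 39.2
time_s: 10.3
eef_pos: [626.3, -34.0, 31.6]
ee_rot: [0.0, 0.632, 0.775, 0.0]
force: [-0.4, 0.2, 3.4]
grip_width: 0.127
grip_force: 39.5
```

```bash
python3 -m handwheel '[[[1,0,0,-0.01,0],[0.6,0,0,0,0],[0.3,0,0,0,0],[0.3,0,0,0,0],[0.3,0,0,0.4,0],[0.3,0,0,0.9,0],[0.3,0,0,0.9,0],[0.3,0,0,0.8,0],[1,0,0,0.4,0],[1,0,0,0,0]]]'
python3 - <<'E'
from h import *
d=cap('wrist','w7');s=ctrl.sense();q=s['ee_rot'];print(s['eef_pos'],np.degrees(2*np.arctan2(q[2],q[1])))
c=np.array([618,4.5,50]);a=np.array([.2,-.98,0])
print('pred und,headc,headend,tip',[proj(d,c+k*a).round(1) for k in(-27,-40,-53,57)])
g=cv2.cvtColor(d['img'],cv2.COLOR_BGR2GRAY);b=cv2.GaussianBlur(g,(5,5),0)
print(b[60:260:4,int(proj(d,c)[0])].tolist())
u=proj(d,c-40*a);print('row',b[int(u[1]),int(u[0])-50:int(u[0])+50:2].tolist())
E
```

```text
time_s: 11.3
eef_pos: [627.0, -34.0, 203.8]
ee_rot: [0.003, 0.632, 0.775, 0.001]
force: [0.2, -0.0, 0.4]
grip_width: 0.017
grip_force: 0.0
[626.20857484 -33.89875343 201.20813884] 101.65929679039422
pred und,headc,headend,tip [array([314.7, 117.9]), array([314.7, 104.2]), array([314.7,  90.2]), array([314.7, 198.8])]
[44, 41, 41, 44, 42, 44, 42, 42, 45, 61, 64, 66, 67, 69, 69, 146, 203, 203, 203, 203, 204, 203, 204, 204, 204, 204, 204, 204, 204, 204, 204, 204, 204, 204, 203, 189, 57, 44, 44, 42, 45, 45, 43, 41, 41, 40, 85, 128, 90, 66]
row [41, 43, 43, 44, 45, 46, 45, 43, 43, 44, 44, 44, 45, 43, 43, 43, 44, 46, 44, 45, 49, 49, 43, 47, 54, 66, 77, 74, 62, 51, 45, 45, 52, 47, 43, 43, 42, 43, 43, 43, 45, 45, 43, 41, 40, 42, 43, 43, 43, 43]
```

The pin lies level in the rest, 2.5 mm further towards the tip than predicted. Its head is at about (612,41.5). Next I'll view the fixture from above.

```bash
python3 -m handwheel '[[[1,0,0,0.8,-0.6],[1,-0.2,-0.2,0.8,-0.8],[1,-0.4,-0.7,0.2,-0.8],[1,-0.4,-0.7,0,-0.8],[1,-0.4,-0.7,0,-0.41],[1,-0.4,-0.7,0,0],[1,-0.4,-0.7,0,0],[1,-0.2,-0.5,0,0],[1,0,0,0,0],[1,0,0,0,0]]]'
python3 - <<'E'
from h import *
d=cap('wrist','w8');s=ctrl.sense();q=s['ee_rot'];print(s['eef_pos'],np.degrees(2*np.arctan2(q[2],q[1])))
o=np.array([532.4,-153.1,0]);t=np.radians(-15.6);X=np.array([np.cos(t),np.sin(t),0]);Y=np.array([-np.sin(t),np.cos(t),0])
for n,(x,y,z) in dict(p1=(-120,60,10),p2=(120,60,10),p3=(120,-85,10),p4=(-120,-85,10),lid=(20,0,36),ch1=(-70,24,79),ch2=(-70,-24,79),guard=(-70,-79,90)).items(): print(n,proj(d,o+x*X+y*Y+[0,0,z]).round(1))
h=cv2.cvtColor(d['img'],cv2.COLOR_BGR2HSV);m=((h[...,2]>170)&(h[...,1]<50)).astype(np.uint8);m[260:]=0
c=[k for k in cv2.findContours(m,0,1)[0] if cv2.contourArea(k)>300]
for k in c: print(cv2.contourArea(k),cv2.approxPolyDP(k,3,True)[:,0].tolist())
E
```

```text
time_s: 12.35
eef_pos: [505.8, -243.8, 289.1]
ee_rot: [-0.001, 0.797, 0.604, -0.0]
force: [0.0, 0.8, 0.3]
grip_width: 0.002
grip_force: 0.0
[ 506.07239938 -243.23121055  289.41375208] 74.39308835644795
p1 [228.1  49.6]
p2 [408.   49.2]
p3 [399.6 157.9]
p4 [236.6 158.1]
lid [333.4  95.7]
ch1 [256.5  71. ]
ch2 [258.9 114.9]
guard [259.7 162.6]
18275.0 [[227, 51], [236, 158], [248, 152], [287, 152], [289, 158], [397, 157], [399, 124], [410, 117], [408, 111], [401, 110], [407, 107], [409, 82], [403, 78], [411, 77], [414, 70], [404, 66], [404, 51]]
6428.5 [[0, 18], [0, 74], [12, 110], [8, 145], [0, 154], [1, 196], [73, 175], [78, 169]]
1318.5 [[506, 5], [495, 10], [487, 21], [493, 19], [492, 36], [496, 44], [510, 51], [522, 42], [527, 20], [521, 9]]
10091.5 [[620, 0], [597, 37], [552, 51], [534, 86], [538, 106], [555, 128], [603, 137], [586, 146], [595, 172], [602, 166], [601, 155], [609, 138], [639, 124], [639, 21]]
```

Run:
```python
from h import *
d=load('w8')
o=np.array([532.4,-153.1]);t=np.radians(-15.6);X=np.array([np.cos(t),np.sin(t)]);Y=np.array([-np.sin(t),np.cos(t)])
P=plate(d,10,(220,40,420,165),170)-o; f=np.c_[P@X,P@Y]
for n,sel in dict(left=(abs(f[:,0]+120)<8)&(f[:,1]>-70)&(f[:,1]<45),top=(abs(f[:,1]-60)<8)&(abs(f[:,0])<90),bot=(abs(f[:,1]+85)<8)&(f[:,0]>-20)&(f[:,0]<110)).items():
    p=f[sel]; i=0 if n=='left' else 1; k=np.polyfit(p[:,1-i],p[:,i],1); print(n,len(p),k,np.median(p[:,i]))
# cheek tops, gray profile along column through cheeks at fixture x=-70 z=79
g=cv2.GaussianBlur(cv2.cvtColor(d['img'],cv2.COLOR_BGR2GRAY),(3,3),0)
for x in(-84,-70,-56):
    print(x,[int(g[tuple(proj(d,[*(o+x*X+y*Y),79])[::-1].round().astype(int))]) for y in range(-44,46,2)])
for y in(-24,24):
    print(y,[int(g[tuple(proj(d,[*(o+x*X+y*Y),79])[::-1].round().astype(int))]) for x in range(-104,-40,2)])
```

```text
left 86 [-1.24953062e-03 -1.22382954e+02] -122.36406694936744
top 135 [-1.99459914e-03  5.80319957e+01] 58.03195508900154
bot 88 [-1.18639145e-03 -8.50335661e+01] -85.08675005363077
-84 [213, 211, 210, 211, 209, 209, 212, 212, 212, 211, 211, 211, 213, 214, 213, 214, 207, 205, 207, 208, 212, 214, 213, 213, 211, 208, 208, 205, 187, 140, 146, 202, 212, 211, 210, 212, 213, 213, 212, 214, 215, 215, 215, 214, 209]
-70 [215, 212, 211, 211, 209, 209, 212, 214, 213, 212, 213, 215, 214, 213, 211, 210, 211, 213, 213, 213, 213, 213, 210, 210, 212, 213, 211, 211, 197, 181, 187, 207, 213, 212, 213, 214, 215, 213, 212, 214, 215, 216, 216, 215, 209]
-56 [214, 213, 212, 212, 210, 210, 213, 215, 215, 214, 214, 213, 212, 213, 213, 213, 214, 211, 210, 211, 212, 211, 210, 210, 213, 213, 212, 211, 195, 147, 151, 206, 216, 215, 214, 214, 215, 213, 212, 213, 215, 216, 216, 215, 209]
-24 [110, 196, 214, 213, 213, 213, 213, 212, 212, 212, 211, 213, 214, 215, 215, 213, 212, 213, 215, 215, 215, 216, 216, 216, 214, 205, 143, 110, 115, 137, 198, 213]
24 [122, 175, 213, 214, 213, 213, 213, 213, 212, 211, 210, 212, 214, 214, 214, 214, 211, 213, 215, 215, 216, 216, 216, 216, 214, 203, 196, 191, 191, 191, 191, 190]
```

```bash
cat >> h.py <<'E'
T=np.radians(-15.68);FX=np.array([np.cos(T),np.sin(T),0]);FY=np.array([-np.sin(T),np.cos(T),0]);FO=np.array([532.4,-153.1,0])-3.2*FX-1*FY
def fw(x,y,z): return FO+x*FX+y*FY+np.array([0,0,z])
def fl(P): P=np.array(P)-FO; return np.array([P@FX,P@FY,P[2]])
E
python3 - <<'E'
from h import *
X,r=tri((load('s0'),379,120),(load('d0'),338.7,125));f=fl(X);print(X,r,f)
th=np.arctan2(f[2]-65,100-f[0]);print('theta',th,np.hypot(f[2]-65,100-f[0]))
w=13
for a in (0.9,0.8,0.7,0.6,0.5,0.4,0.3,0.2,0.1,0.05,0,-.02):
    # contact at s=118 on bar top, with finger's -x edge (15) contacting
    s=118; cx=100-s*np.cos(a)+10*np.sin(a); cz=65+s*np.sin(a)+10*np.cos(a)
    x=cx+w*min(1,a/.1); print(a,fw(x,0,cz).round(1))
print(fl([506,-243.2,289]))
E
```

```text
[ 523.27128248 -136.14728737  196.87566039] [3.0, 3.0] [-10.17071723  14.8546696  196.87566039]
theta 0.8748316208536372 171.8393922749923
0.9 [ 574.8 -166.   163.6]
0.8 [ 565.6 -163.5  156.6]
0.7 [ 557.2 -161.1  148.7]
0.6 [ 549.5 -158.9  139.9]
0.5 [ 542.8 -157.   130.3]
0.4 [ 537.  -155.4  120.2]
0.3 [ 532.2 -154.1  109.4]
0.2 [ 528.4 -153.    98.2]
0.1 [ 525.8 -152.3   86.7]
0.05 [ 518.6 -150.3   80.9]
0 [ 511.7 -148.3   75. ]
-0.02 [ 509.  -147.6   72.6]
[  2.13326701 -92.88201149 289.        ]
```

```bash
python3 -m handwheel '[[[1,0.5,0.5,0,0],[1,0.5,0.5,0,0],[1,0.376,0.544,0,0],[1,0,0,-0.7,0],[1,0,0,-0.7,0],[1,0,0,-0.6,0],[1,0,0,-0.34,0],[1,0,0,0,0],[1,0,0,0,0]]]' 20
python3 -m handwheel '[[[1,-0.18,0.05,-0.24,0],[1,-0.17,0.05,-0.16,0],[1,-0.15,0.04,-0.18,0],[1,-0.13,0.04,-0.19,0],[1,0,0,0,0]]]'
```

```text
time_s: 13.3
eef_pos: [575.2, -165.9, 174.1]
ee_rot: [0.0, 0.796, 0.605, 0.0]
force: [0.6, -0.7, 0.6]
grip_width: 0.001
grip_force: 0.0
time_s: 13.8
eef_pos: [543.3, -157.4, 135.9]
ee_rot: [0.0, 0.797, 0.605, 0.0]
force: [0.2, 0.4, 0.4]
grip_width: 0.001
grip_force: 0.0
```

```bash
python3 -m handwheel '[[[1,-0.11,0.03,-0.28,0],[1,-0.1,0.03,-0.24,0],[1,-0.08,0.02,-0.24,0]]]'
python3 -m handwheel '[[[1,-0.06,0.02,-0.24,0],[1,-0.1,0.03,-0.14,0],[1,-0.1,0.03,-0.1,0],[1,0,0,0,0]]]'
```

```text
time_s: 14.1
eef_pos: [529.6, -153.8, 98.4]
ee_rot: [0.001, 0.797, 0.605, 0.001]
force: [-1.1, -0.4, 2.8]
grip_width: -0.002
grip_force: 1.4
time_s: 14.5
eef_pos: [517.5, -150.2, 75.0]
ee_rot: [0.003, 0.797, 0.604, 0.002]
force: [4.8, 1.0, 5.4]
grip_width: 0.001
grip_force: 2.8
```

```bash
python3 -m handwheel '[[[1,-0.05,0.01,-0.04,0],[1,0,0,-0.02,0],[1,0,0,0,0]]]'; python3 -m handwheel '[[[1,0,0,-0.03,0],[1,0,0,0,0]]]'
```

```text
time_s: 14.8
eef_pos: [517.4, -150.3, 74.8]
ee_rot: [0.005, 0.797, 0.604, 0.003]
force: [5.3, 3.7, 24.6]
grip_width: 0.002
grip_force: 12.4
time_s: 15.0
eef_pos: [517.5, -150.3, 74.7]
ee_rot: [0.006, 0.797, 0.604, 0.003]
force: [0.6, 6.4, 38.6]
grip_width: -0.002
grip_force: 19.4
```

The arm is against its stop: z stays at 75 mm (bar top) while the force rises. I'll go up and over to the pin's head.

```bash
python3 -m handwheel '[[[1,0,0,0.6,0],[1,0,0,0.9,0],[0.5,0.1,0.2,0.9,0.6],[0,0.4,0.7,0,0.7],[0,0.4,0.8,0,0.7],[0,0.4,0.8,0,0.7],[0,0.4,0.8,0,0.71],[0,0.16,0.56,0,0],[0,0,0,0,0],[0,0,0,0,0]]]' 40
python3 - <<'E'
from h import *
d=cap('wrist','w9');s=ctrl.sense();q=s['ee_rot'];print(s['eef_pos'],np.degrees(2*np.arctan2(q[2],q[1])))
D=np.array([-.202,.979,0]);G=np.array([610.4,42.8,50])
g=cv2.GaussianBlur(cv2.cvtColor(d['img'],cv2.COLOR_BGR2GRAY),(5,5),0)
for k in(-100,-60,-39.3,-14):
    p=proj(d,G+k*D); r,c=int(p[1]),int(p[0]); print(k,p.round(1),g[r,c-14:c+16:2].tolist())
c=int(proj(d,G)[0]);print(g[60:260:5,c].tolist())
E
```

```text
time_s: 16.0
eef_pos: [606.1, 44.0, 188.8]
ee_rot: [0.0, 0.631, 0.776, -0.0]
force: [0.7, -0.6, 0.9]
grip_width: 0.501
grip_force: 0.0
[606.03700633  43.2194505  188.80751192] 101.63886291615151
-100 [320.1 276.2] [62, 61, 63, 61, 72, 135, 191, 196, 150, 82, 62, 61, 59, 60, 60]
-60 [320.2 243.1] [243, 225, 196, 158, 161, 216, 240, 243, 242, 232, 193, 175, 205, 230, 244]
-39.3 [320.3 225. ] [255, 254, 236, 182, 164, 205, 237, 243, 242, 237, 206, 186, 232, 254, 254]
-14 [320.4 202. ] [255, 255, 241, 161, 78, 69, 81, 96, 104, 94, 79, 68, 99, 195, 248]
[61, 61, 63, 63, 61, 58, 65, 63, 61, 62, 60, 62, 60, 60, 62, 61, 61, 61, 61, 59, 58, 59, 66, 55, 60, 93, 95, 97, 97, 200, 242, 242, 242, 243, 242, 243, 243, 243, 242, 242]
```

```bash
python3 -m handwheel '[[[0,0.09,0,-0.8,0],[0,0,0,-0.8,0],[0,0,0,-0.8,0],[0,0,0,-0.5,0],[0,0,0,-0.26,0],[0,0,0,0,0],[0.4,0,0,0,0],[1,0,0,0,0],[1,0,0,0,0],[1,0,0,0,0]]]' 60
python3 -m handwheel '[[[1,0,0,0,0],[1,0,0,0.1,0],[1,0,0,0.1,0],[1,0,0,0,0]]]'
```

```text
time_s: 17.05
eef_pos: [611.5, 43.4, 32.1]
ee_rot: [0.001, 0.632, 0.775, 0.0]
force: [-1.9, -2.9, 6.8]
grip_width: 0.233
grip_force: 58.8
time_s: 17.45
eef_pos: [611.1, 44.0, 41.4]
ee_rot: [0.0, 0.632, 0.775, 0.0]
force: [0.1, -0.2, -0.8]
grip_width: 0.24
grip_force: 58.5
```

```bash
python3 -m handwheel '[[[1,0,0,0.8,0],[1,0,0,0.8,-0.6],[1,-0.3,-0.1,0.6,-0.7],[1,-0.5,-0.2,0,-0.7],[1,-0.6,-0.2,0,-0.7],[1,-0.6,-0.2,0,-0.7],[1,-0.4,-0.2,0,0],[1,0,0,0,0],[1,0,0,0,0]]]'
python3 - <<'E'
from h import *
s=ctrl.sense();q=s['ee_rot'];p=s['eef_pos'];print(p,np.degrees(2*np.arctan2(q[2],q[1])),fl(p))
for x in(-112,-70): print(x,fw(x,110,46.8),(fw(x,110,46.8)-p)/50)
print('tape',onz(load('w2'),398,245,19),FX,FY)
d=cap('wrist','w10');g=cv2.cvtColor(d['img'],cv2.COLOR_BGR2GRAY);
d=load('w10')
E
```

```text
time_s: 18.35
eef_pos: [491.0, -1.2, 150.9]
ee_rot: [0.0, 0.796, 0.605, 0.0]
force: [0.3, -0.0, -2.6]
grip_width: 0.236
grip_force: 59.0
[491.03215787  -1.17938921 150.89165632] 74.44275151069986 [-77.68711596 136.08680475 150.89165632]
-112 [450.94585423 -17.02185283  46.8       ] [-0.80172607 -0.31684927 -2.08183313]
-70 [491.38287232 -28.37295707  46.8       ] [ 0.00701429 -0.54387136 -2.08183313]
tape [362.82428801  -2.00625966  19.        ] [ 0.96278615 -0.27026439  0.        ] [0.27026439 0.96278615 0.        ]
```

```bash
python3 -m handwheel '[[[1,-0.4,-0.16,0,0],[1,-0.4,-0.16,-0.1,-0.01],[1,0,0,-0.7,0],[1,0,0,-0.7,0],[1,0,0,-0.5,0],[1,0,0,-0.08,0],[1,0,0,0,0],[1,0,0,0,0]]]'
python3 -m handwheel '[[[1,0.096,-0.027,0,0],[1,0.096,-0.027,0,0],[1,0,0,0,0]]]'
```

```text
time_s: 19.2
eef_pos: [451.8, -17.3, 47.7]
ee_rot: [0.001, 0.797, 0.605, 0.001]
force: [0.2, 0.1, -0.8]
grip_width: 0.236
grip_force: 59.1
time_s: 19.5
eef_pos: [461.4, -20.2, 47.2]
ee_rot: [0.001, 0.797, 0.604, 0.001]
force: [0.4, -0.1, -1.1]
grip_width: 0.236
grip_force: 59.1
```

```bash
for i in 1 ; do :; done; python3 -m handwheel '[[[1,0.058,-0.016,0,0],[1,0,0,0,0]]]' | sed -n 2,4p; python3 -m handwheel '[[[1,0.019,-0.005,0,0],[1,0,0,0,0]]]'| sed -n 2,4p; python3 -m handwheel '[[[1,0.019,-0.005,0,0],[1,0,0,0,0]]]'| sed -n 2,4p; python3 -m handwheel '[[[1,0.019,-0.005,0,0],[1,0,0,0,0]]]'| sed -n 2,4p
```

```text
eef_pos: [463.6, -20.8, 46.7]
ee_rot: [0.0, 0.797, 0.604, 0.0]
force: [0.8, -0.4, -0.5]
eef_pos: [464.3, -20.9, 46.6]
ee_rot: [0.0, 0.797, 0.604, 0.0]
force: [-0.1, -0.4, -1.1]
eef_pos: [465.3, -21.2, 46.6]
ee_rot: [0.0, 0.797, 0.604, 0.0]
force: [0.9, -0.7, -1.0]
eef_pos: [466.2, -21.5, 46.6]
ee_rot: [0.0, 0.797, 0.604, 0.0]
force: [0.1, 0.2, -1.3]
```

```bash
python3 -m handwheel '[[[1,0.019,-0.005,0,0],[1,0,0,0,0]]]' | sed -n 2,4p; python3 -m handwheel '[[[1,0.019,-0.005,0,0],[1,0,0,0,0]]]'| sed -n 2,4p; python3 -m handwheel '[[[1,0.019,-0.005,0,0],[1,0,0,0,0]]]'| sed -n 2,4p
```

```text
eef_pos: [467.1, -21.7, 46.6]
ee_rot: [-0.0, 0.797, 0.604, -0.0]
force: [-0.2, -0.4, -0.3]
eef_pos: [467.7, -21.8, 46.4]
ee_rot: [-0.001, 0.797, 0.604, -0.0]
force: [-2.0, 0.4, -0.2]
eef_pos: [468.3, -22.0, 46.3]
ee_rot: [-0.001, 0.797, 0.604, -0.001]
force: [-5.1, 0.4, -0.3]
```

Run:
```python
from h import *
s=ctrl.sense();print(fl(s['eef_pos']),s['wrist_torque'],s['force'])
```

```text
[-93.91857959 109.95217037  46.32885354] [ 0.13204439  0.78626675 -0.37630009] [-5.14493572  0.43729831 -0.31009735]
```

Contact came at eef x of about 467.4. That puts the hole axis 26 mm further along the fixture's x. I'll back out, line up and insert.

```bash
python3 -m handwheel '[[[1,-0.13,0.036,0,0],[1,0.09,0.34,0,0],[1,0.099,0.334,0,0],[1,0.3,-0.084,0,0],[1,0.3,-0.084,0,0],[1,0,0,0,0],[1,0,0,0,0]]]'
python3 - <<'E'
from h import *
s=ctrl.sense();p=s['eef_pos'];q=s['ee_rot'];print(p,fl(p),np.degrees(2*np.arctan2(q[2],q[1])),'want fl x -68.8, z 46.8', ((-68.8-fl(p)[0])*FX/50).round(3))
E
```

```text
time_s: 21.6
eef_pos: [501.5, 5.0, 46.5]
ee_rot: [0.0, 0.797, 0.605, 0.0]
force: [-0.5, 0.1, -0.7]
grip_width: 0.232
grip_force: 59.0
[501.53521571   4.99437403  46.52568785] [-69.24346572 144.86942094  46.52568785] 74.39349305247144 want fl x -68.8, z 46.8 [ 0.009 -0.002  0.   ]
```

```bash
python3 -m handwheel '[[[1,0.009,-0.002,0.01,0],[1,-0.054,-0.193,0,0],[1,-0.027,-0.096,0,0],[1,0,0,0,0]]]'
python3 -m handwheel '[[[1,-0.027,-0.096,0,0],[1,0,0,0,0]]]'
python3 -m handwheel '[[[1,-0.027,-0.096,0,0],[1,0,0,0,0]]]'
```

```text
time_s: 22.0
eef_pos: [498.0, -10.5, 47.2]
ee_rot: [0.0, 0.797, 0.604, -0.0]
force: [0.5, 0.2, -1.2]
grip_width: 0.233
grip_force: 59.0
time_s: 22.2
eef_pos: [496.8, -14.9, 47.1]
ee_rot: [0.0, 0.797, 0.604, -0.0]
force: [0.4, -0.3, 0.3]
grip_width: 0.233
grip_force: 59.0
time_s: 22.4
eef_pos: [495.5, -19.6, 47.1]
ee_rot: [-0.0, 0.797, 0.604, -0.0]
force: [0.1, 0.2, -0.5]
grip_width: 0.239
grip_force: 59.0
```

```bash
python3 -m handwheel '[[[1,-0.027,-0.096,0,0],[1,-0.027,-0.096,0,0],[1,0,0,0,0]]]' | sed -n 2,4p
python3 -m handwheel '[[[1,-0.027,-0.096,0,0],[1,-0.027,-0.096,0,0],[1,0,0,0,0]]]'| sed -n 2,4p
python3 -m handwheel '[[[1,-0.027,-0.096,0,0],[1,-0.027,-0.096,0,0],[1,0,0,0,0]]]'| sed -n 2,4p
```

```text
eef_pos: [492.8, -29.4, 47.1]
ee_rot: [-0.0, 0.797, 0.604, -0.0]
force: [-0.3, 0.3, -0.3]
eef_pos: [490.0, -39.0, 47.1]
ee_rot: [-0.0, 0.797, 0.604, -0.0]
force: [-0.2, -0.2, -0.6]
eef_pos: [487.3, -48.6, 47.1]
ee_rot: [-0.0, 0.797, 0.604, -0.0]
force: [-1.6, 0.4, -0.4]
```

```bash
python3 -m handwheel '[[[1,-0.027,-0.096,0,0],[1,-0.027,-0.096,0,0],[1,0,0,0,0]]]' | sed -n 2,4p
python3 -m handwheel '[[[1,-0.027,-0.096,0,0],[1,-0.027,-0.096,0,0],[1,0,0,0,0]]]'| sed -n 2,4p
python3 -m handwheel '[[[1,-0.027,-0.096,0,0],[1,-0.027,-0.096,0,0],[1,0,0,0,0]]]'| sed -n 2,4p
python3 -m handwheel '[[[1,-0.027,-0.096,0,0],[1,0,0,0,0]]]'| sed -n 2,4p
```

```text
eef_pos: [484.5, -58.2, 47.1]
ee_rot: [-0.0, 0.797, 0.604, -0.0]
force: [-3.1, -0.4, -0.8]
eef_pos: [481.7, -67.9, 47.0]
ee_rot: [-0.0, 0.797, 0.604, -0.0]
force: [-4.3, -1.7, 0.6]
eef_pos: [478.8, -77.3, 47.0]
ee_rot: [-0.0, 0.797, 0.604, -0.001]
force: [-6.0, -1.0, 1.5]
eef_pos: [477.5, -82.1, 47.0]
ee_rot: [-0.0, 0.797, 0.604, -0.001]
force: [-6.6, -0.3, 2.0]
```

```bash
python3 -m handwheel '[[[1,-0.03,-0.05,0,0],[1,-0.016,-0.058,0,0],[1,0,0,0,0]]]'| sed -n 2,4p
python3 -m handwheel '[[[1,-0.011,-0.038,0,0],[1,0,0,0,0]]]'| sed -n 2,4p
python3 -m handwheel '[[[1,-0.008,-0.03,0,0],[1,0,0,0,0]]]'| sed -n 2,4p
```

```text
eef_pos: [475.7, -87.5, 47.1]
ee_rot: [0.0, 0.797, 0.604, -0.0]
force: [-3.5, -0.3, -0.1]
eef_pos: [475.1, -89.1, 47.1]
ee_rot: [-0.0, 0.797, 0.604, -0.0]
force: [-3.6, 0.8, 0.3]
eef_pos: [474.7, -90.5, 47.1]
ee_rot: [-0.0, 0.797, 0.604, -0.0]
force: [-3.8, 2.5, 1.2]
```

```bash
python3 -m handwheel '[[[1,-0.006,-0.02,0,0],[1,0,0,0,0]]]'| sed -n 2,4p
python3 -m handwheel '[[[1,-0.006,-0.02,0,0],[1,0,0,0,0]]]'| sed -n 2,4p
python3 -m handwheel '[[[1,-0.006,-0.02,0,0],[1,0,0,0,0]]]'| sed -n 2,4p
python3 - <<'E'
from h import *
s=ctrl.sense();print(fl(s['eef_pos']))
E
```

```text
eef_pos: [474.5, -91.4, 47.1]
ee_rot: [-0.0, 0.797, 0.604, -0.0]
force: [-3.2, 3.0, 1.8]
eef_pos: [474.2, -92.2, 47.1]
ee_rot: [-0.0, 0.797, 0.604, 0.0]
force: [-2.2, 4.4, 0.8]
eef_pos: [474.1, -92.3, 47.1]
ee_rot: [-0.001, 0.797, 0.604, 0.001]
force: [0.1, 12.3, 1.4]
[-69.32086604  43.8143882   47.09912923]
```

```bash
python3 -m handwheel '[[[0.3,0,0,0,0],[0.2,0,0,0,0],[0.2,0,0,0,0],[0.2,0,0,0.4,0],[0.2,0,0,0.8,0],[0.2,0,0,0.8,0],[1,0.1,0.38,0.4,0],[1,0.1,0.38,0,0],[1,0,0,0,0],[1,0,0,0,0]]]' 20
python3 - <<'E'
from h import *
s=ctrl.sense();p=s['eef_pos'];print(p,fl(p))
a=cap('scene','s2');b=cap('side','d2')
for n,d in(('s',a),('d',b)):
    g=cv2.cvtColor(d['img'],cv2.COLOR_BGR2GRAY)
    for z in (65,):
        print(n,[int(g[tuple(proj(d,fw(-68.8,y,z)).round().astype(int)[::-1])]) for y in range(20,72,2)])
    print([proj(d,fw(-68.8,y,65)).round() for y in(29,43,56)])
E
```

```text
time_s: 26.7
eef_pos: [483.8, -55.7, 166.9]
ee_rot: [0.0, 0.796, 0.605, -0.0]
force: [0.3, 0.2, -0.7]
grip_width: -0.003
grip_force: 0.0
[483.83207774 -55.70186029 166.8633888 ] [-69.88377114  81.64739975 166.8633888 ]
s [126, 126, 150, 79, 79, 31, 31, 34, 37, 37, 35, 35, 35, 37, 35, 35, 26, 18, 18, 11, 22, 22, 102, 171, 171, 175]
[array([384., 178.]), array([380., 180.]), array([376., 181.])]
d [53, 52, 52, 52, 51, 51, 51, 49, 56, 56, 46, 46, 28, 28, 28, 30, 34, 34, 29, 29, 27, 18, 18, 65, 141, 141]
[array([356., 179.]), array([354., 181.]), array([353., 184.])]
```

```bash
python3 -m handwheel '[[[1,0,0,-0.8,0],[1,0,0,-0.8,0],[1,0,0,-0.6,0],[1,0,0,-0.1,0],[1,0,0,0,0],[1,-0.032,-0.116,0,0],[1,0,0,0,0]]]'|sed -n 2,4p
python3 -m handwheel '[[[1,-0.016,-0.058,0,0],[1,0,0,0,0]]]'|sed -n 2,4p
python3 -m handwheel '[[[1,-0.016,-0.058,0,0],[1,0,0,0,0]]]'|sed -n 2,4p
python3 -m handwheel '[[[1,-0.011,-0.038,0,0],[1,0,0,0,0]]]'|sed -n 2,4p
```

```text
eef_pos: [483.0, -62.2, 53.6]
ee_rot: [0.001, 0.797, 0.604, 0.001]
force: [0.5, 0.5, 0.0]
eef_pos: [481.7, -64.6, 52.7]
ee_rot: [0.001, 0.797, 0.604, 0.0]
force: [0.8, 0.2, 0.4]
eef_pos: [480.7, -67.3, 52.2]
ee_rot: [0.0, 0.797, 0.604, 0.0]
force: [0.4, 0.8, 0.1]
eef_pos: [480.1, -69.1, 52.1]
ee_rot: [-0.0, 0.797, 0.604, -0.0]
force: [-0.3, 0.3, -0.4]
```

```bash
python3 -m handwheel '[[[1,-0.008,-0.03,0,0],[1,0,0,0,0]]]'|sed -n 2,4p
python3 -m handwheel '[[[1,-0.008,-0.03,0,0],[1,0,0,0,0]]]'|sed -n 2,4p
python3 -m handwheel '[[[1,-0.006,-0.02,0,0],[1,0,0,0,0]]]'|sed -n 2,4p
python3 -m handwheel '[[[1,-0.006,-0.02,0,0],[1,0,0,0,0]]]'|sed -n 2,4p
```

```text
eef_pos: [479.7, -70.4, 52.0]
ee_rot: [-0.0, 0.797, 0.604, -0.0]
force: [-0.7, -0.2, -0.4]
eef_pos: [479.5, -70.6, 52.1]
ee_rot: [-0.001, 0.797, 0.604, 0.001]
force: [2.7, 11.7, 1.6]
eef_pos: [479.4, -70.6, 52.1]
ee_rot: [-0.001, 0.797, 0.604, 0.002]
force: [5.3, 17.4, 0.6]
eef_pos: [479.4, -70.7, 52.1]
ee_rot: [-0.002, 0.797, 0.604, 0.002]
force: [8.6, 24.3, 1.7]
```

The pin is rigidly seated: the head doesn't move at 24 N. I'll retreat and check the tip at the far side with the wrist camera.

```bash
python3 -m handwheel '[[[1,0.06,0.2,0,0],[1,0,0,0.5,0],[1,0,0,0.9,0],[1,0,0,0.9,0],[1,-0.2,-0.7,0.6,0],[1,-0.2,-0.7,0.6,0],[1,-0.2,-0.8,0.4,0],[1,-0.2,-0.8,0,0],[1,-0.1,-0.3,0,0],[1,0,0,0,0]]]'
python3 - <<'E'
from h import *
d=cap('wrist','w11');s=ctrl.sense();print(fl(s['eef_pos']),s['force'])
g=cv2.GaussianBlur(cv2.cvtColor(d['img'],cv2.COLOR_BGR2GRAY),(3,3),0)
for x in(-69,-60):
    print(x,[(y,int(g[tuple(proj(d,fw(x,y,65)).round().astype(int)[::-1])])) for y in range(-80,66,4)])
print([proj(d,fw(-69,y,65)).round() for y in(-54,-30,30,56)])
for y in (-46,43):print(y,[int(g[tuple(proj(d,fw(x,y,65)).round().astype(int)[::-1])]) for x in range(-95,-43,3)])
print('bar',[int(g[tuple(proj(d,fw(-10,y,75)).round().astype(int)[::-1])]) for y in range(-30,31,3)])
E
```

```text
time_s: 29.9
eef_pos: [436.1, -230.7, 247.0]
ee_rot: [-0.0, 0.798, 0.603, -0.0]
force: [0.2, -0.4, -0.2]
grip_width: 0.001
grip_force: 0.0
[-68.5132313  -98.37417559 246.94907445] [-0.49471541  0.71350477  0.04182851]
-69 [(-80, 106), (-76, 57), (-72, 57), (-68, 204), (-64, 217), (-60, 213), (-56, 211), (-52, 197), (-48, 199), (-44, 201), (-40, 200), (-36, 200), (-32, 202), (-28, 216), (-24, 214), (-20, 213), (-16, 198), (-12, 196), (-8, 197), (-4, 198), (0, 197), (4, 197), (8, 196), (12, 198), (16, 196), (20, 195), (24, 215), (28, 213), (32, 203), (36, 65), (40, 67), (44, 66), (48, 64), (52, 61), (56, 54), (60, 44), (64, 44)]
-60 [(-80, 107), (-76, 57), (-72, 57), (-68, 203), (-64, 217), (-60, 213), (-56, 214), (-52, 215), (-48, 216), (-44, 216), (-40, 212), (-36, 212), (-32, 213), (-28, 216), (-24, 216), (-20, 217), (-16, 192), (-12, 197), (-8, 196), (-4, 196), (0, 198), (4, 194), (8, 196), (12, 199), (16, 188), (20, 185), (24, 217), (28, 217), (32, 187), (36, 104), (40, 107), (44, 105), (48, 49), (52, 43), (56, 42), (60, 43), (64, 42)]
[array([316., 138.]), array([316., 115.]), array([316.,  55.]), array([316.,  26.])]
-46 [215, 215, 214, 215, 215, 215, 208, 187, 199, 199, 196, 216, 217, 216, 216, 217, 217, 217]
43 [216, 215, 215, 215, 211, 100, 39, 51, 66, 63, 48, 43, 162, 216, 217, 216, 216, 216]
bar [210, 238, 238, 239, 237, 194, 204, 200, 200, 198, 197, 198, 200, 199, 202, 220, 242, 238, 239, 241, 239]
```

The shank stands out to y of about -54 (24 mm past the far cheek), the head is against the near cheek, and the arm is level. I'm handing in.

```bash
python3 -c "
from rig import ctrl
print(ctrl.finish_job())"
```

```text
the job is handed in; nothing more can be done
None
```

The hold-down arm is fully down and locked by the long pin, with its head seated on the open side and its tip about 24 mm out of the far cheek; the short pin stayed in the rack, the gripper is clear of everything, and the job was handed in at about 30 s (I did not re-image the other bench items).

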